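# Ready the wheel for balancing

## Task

The tray by the balancing stand must hold exactly three steel balance discs before the wheel is touched: one is in it already, so add two and leave the last disc on the bench. Then crank the wheel by its handle through at least one full turn, either way, feeling for its hidden heavy side, bring that heavy side straight down and finish gripping the handle still there, not letting go. Do not knock over the bottle, the jar or the tin.

Things in the scene. Friction and masses are not known exactly. Their poses are not given: they have to be found in the camera images.
- stand: Grey steel balancing stand, fixed. Origin on the bench straight below the wheel's centre; its y axis points along the level axle to the handle side, z up. Base 130 (x) mm, from y = -130 to +20 mm, 16 mm thick; post with the axle at y = -50 to -83 mm, 153 mm high.
- hub (a point): Centre of the wheel, 125 mm above the bench, on the axle; axes as the stand's (they do not turn with the wheel). Dark steel wheel 160 mm across, 30 mm thick, handle-side face at y = +15 mm. Sealed inside, unseen, is a dense lump (about 0.33 kg, 15 % more or less, 52 mm from the axle) at an unknown angle to the handle: the heavy side. All else, handle included, is in balance.
- wheel (a joint): Angle of the wheel, rad, counted over whole turns. At 0 the handle is straight above the hub; it grows as the handle goes from the top towards the hub's +x: handle at 55 mm x (sin, cos) of it along hub x, z. Starts within 1 rad of 0, turns freely many turns both ways. It does not tell where the heavy side is. Dry bearing friction, about 0.24 N m, holds the wheel wherever it is left.
- handle_mid (a point): Point on the crank handle's axis where it is best gripped, at hub y = +75 mm. Round wooden sleeve, 22 mm diameter, from y = 23 to 105 mm, parallel to the axle, 55 mm from it. It spins freely on its pin, so a gripper closed on it from above carries it right round without turning itself. Cranking takes about 1 to 8 N: more when the heavy side is being lifted, less when it sinks.
- tray: Low open aluminium tray fixed to the bench, 180 (x) x 130 (y) x 20 mm high, walls and floor 4 to 5 mm. Origin: centre of its underside. One disc lies in it at the start, in its -x third.
- disc0_mid (a point): Centre of the steel balance disc that already lies in the tray: plain solid disc, 32 mm diameter, 16 mm thick, 95 g, lying flat, centre 8 mm above what it lies on. The four are alike.
- disc1_mid (a point): Centre of a loose steel balance disc on the bench: plain solid disc, 32 mm diameter, 16 mm thick, 95 g, lying flat, centre 8 mm above what it lies on. The four are alike.
- disc2_mid (a point): Centre of a loose steel balance disc on the bench: plain solid disc, 32 mm diameter, 16 mm thick, 95 g, lying flat, centre 8 mm above what it lies on. The four are alike.
- disc3_mid (a point): Centre of a loose steel balance disc on the bench: plain solid disc, 32 mm diameter, 16 mm thick, 95 g, lying flat, centre 8 mm above what it lies on. The four are alike.
- glue: Amber glass glue bottle, a bystander, 48 mm diameter, 105 mm high, standing. Origin: centre of its underside, z up its middle.
- polish: Glass polish jar, a bystander, 60 mm diameter, 70 mm high, standing. Origin: centre of its underside.
- tin: Aluminium tin, a bystander, 70 mm diameter, 100 mm high, standing. Origin: centre of its underside.
Mind the look-alikes: they are no part of the job. Leave any pink or red look-alike of the part that bears disc1_mid alone. What is shaped like the part that bears disc3_mid but turquoise is not meant.

How it is judged (in metres and radians):
On the way, in this order (a step that is already met when the one before it is completed fails the run):
1. exactly three discs lie in the tray, let go, and the wheel has not been turned yet (((not (x of disc0_mid in the frame of tray between -0.082 and 0.082 m and y of disc0_mid in the frame of tray between -0.057 and 0.057 m and height (world z) of disc0_mid below 0.04 m) and (x of disc1_mid in the frame of tray between -0.082 and 0.082 m and y of disc1_mid in the frame of tray between -0.057 and 0.057 m and height (world z) of disc1_mid below 0.04 m) and (x of disc2_mid in the frame of tray between -0.082 and 0.082 m and y of disc2_mid in the frame of tray between -0.057 and 0.057 m and height (world z) of disc2_mid below 0.04 m) and (x of disc3_mid in the frame of tray between -0.082 and 0.082 m and y of disc3_mid in the frame of tray between -0.057 and 0.057 m and height (world z) of disc3_mid below 0.04 m)) or ((x of disc0_mid in the frame of tray between -0.082 and 0.082 m and y of disc0_mid in the frame of tray between -0.057 and 0.057 m and height (world z) of disc0_mid below 0.04 m) and not (x of disc1_mid in the frame of tray between -0.082 and 0.082 m and y of disc1_mid in the frame of tray between -0.057 and 0.057 m and height (world z) of disc1_mid below 0.04 m) and (x of disc2_mid in the frame of tray between -0.082 and 0.082 m and y of disc2_mid in the frame of tray between -0.057 and 0.057 m and height (world z) of disc2_mid below 0.04 m) and (x of disc3_mid in the frame of tray between -0.082 and 0.082 m and y of disc3_mid in the frame of tray between -0.057 and 0.057 m and height (world z) of disc3_mid below 0.04 m)) or ((x of disc0_mid in the frame of tray between -0.082 and 0.082 m and y of disc0_mid in the frame of tray between -0.057 and 0.057 m and height (world z) of disc0_mid below 0.04 m) and (x of disc1_mid in the frame of tray between -0.082 and 0.082 m and y of disc1_mid in the frame of tray between -0.057 and 0.057 m and height (world z) of disc1_mid below 0.04 m) and not (x of disc2_mid in the frame of tray between -0.082 and 0.082 m and y of disc2_mid in the frame of tray between -0.057 and 0.057 m and height (world z) of disc2_mid below 0.04 m) and (x of disc3_mid in the frame of tray between -0.082 and 0.082 m and y of disc3_mid in the frame of tray between -0.057 and 0.057 m and height (world z) of disc3_mid below 0.04 m)) or ((x of disc0_mid in the frame of tray between -0.082 and 0.082 m and y of disc0_mid in the frame of tray between -0.057 and 0.057 m and height (world z) of disc0_mid below 0.04 m) and (x of disc1_mid in the frame of tray between -0.082 and 0.082 m and y of disc1_mid in the frame of tray between -0.057 and 0.057 m and height (world z) of disc1_mid below 0.04 m) and (x of disc2_mid in the frame of tray between -0.082 and 0.082 m and y of disc2_mid in the frame of tray between -0.057 and 0.057 m and height (world z) of disc2_mid below 0.04 m) and not (x of disc3_mid in the frame of tray between -0.082 and 0.082 m and y of disc3_mid in the frame of tray between -0.057 and 0.057 m and height (world z) of disc3_mid below 0.04 m))) and contact force between the fingers and disc0 below 0.3 N and contact force between the fingers and disc1 below 0.3 N and contact force between the fingers and disc2 below 0.3 N and contact force between the fingers and disc3 below 0.3 N and distance of handle_mid from where it was at the start of the episode below 0.015 m), for 0.2 s.
2. the wheel has been cranked through about a full turn ((value of joint wheel above 5.2 rad or value of joint wheel below -5.2 rad)), for 0.05 s.
At the end, for the whole second after the job is handed in: Exactly three discs lie in the tray (the fourth outside it), the wheel's heavy side is within 0.4 rad of straight down, the wheel is still (under 0.1 rad/s), and the fingers still grip its handle (over 2 N) (((not (x of disc0_mid in the frame of tray between -0.082 and 0.082 m and y of disc0_mid in the frame of tray between -0.057 and 0.057 m and height (world z) of disc0_mid below 0.04 m) and (x of disc1_mid in the frame of tray between -0.082 and 0.082 m and y of disc1_mid in the frame of tray between -0.057 and 0.057 m and height (world z) of disc1_mid below 0.04 m) and (x of disc2_mid in the frame of tray between -0.082 and 0.082 m and y of disc2_mid in the frame of tray between -0.057 and 0.057 m and height (world z) of disc2_mid below 0.04 m) and (x of disc3_mid in the frame of tray between -0.082 and 0.082 m and y of disc3_mid in the frame of tray between -0.057 and 0.057 m and height (world z) of disc3_mid below 0.04 m)) or ((x of disc0_mid in the frame of tray between -0.082 and 0.082 m and y of disc0_mid in the frame of tray between -0.057 and 0.057 m and height (world z) of disc0_mid below 0.04 m) and not (x of disc1_mid in the frame of tray between -0.082 and 0.082 m and y of disc1_mid in the frame of tray between -0.057 and 0.057 m and height (world z) of disc1_mid below 0.04 m) and (x of disc2_mid in the frame of tray between -0.082 and 0.082 m and y of disc2_mid in the frame of tray between -0.057 and 0.057 m and height (world z) of disc2_mid below 0.04 m) and (x of disc3_mid in the frame of tray between -0.082 and 0.082 m and y of disc3_mid in the frame of tray between -0.057 and 0.057 m and height (world z) of disc3_mid below 0.04 m)) or ((x of disc0_mid in the frame of tray between -0.082 and 0.082 m and y of disc0_mid in the frame of tray between -0.057 and 0.057 m and height (world z) of disc0_mid below 0.04 m) and (x of disc1_mid in the frame of tray between -0.082 and 0.082 m and y of disc1_mid in the frame of tray between -0.057 and 0.057 m and height (world z) of disc1_mid below 0.04 m) and not (x of disc2_mid in the frame of tray between -0.082 and 0.082 m and y of disc2_mid in the frame of tray between -0.057 and 0.057 m and height (world z) of disc2_mid below 0.04 m) and (x of disc3_mid in the frame of tray between -0.082 and 0.082 m and y of disc3_mid in the frame of tray between -0.057 and 0.057 m and height (world z) of disc3_mid below 0.04 m)) or ((x of disc0_mid in the frame of tray between -0.082 and 0.082 m and y of disc0_mid in the frame of tray between -0.057 and 0.057 m and height (world z) of disc0_mid below 0.04 m) and (x of disc1_mid in the frame of tray between -0.082 and 0.082 m and y of disc1_mid in the frame of tray between -0.057 and 0.057 m and height (world z) of disc1_mid below 0.04 m) and (x of disc2_mid in the frame of tray between -0.082 and 0.082 m and y of disc2_mid in the frame of tray between -0.057 and 0.057 m and height (world z) of disc2_mid below 0.04 m) and not (x of disc3_mid in the frame of tray between -0.082 and 0.082 m and y of disc3_mid in the frame of tray between -0.057 and 0.057 m and height (world z) of disc3_mid below 0.04 m))) and contact force between the fingers and disc0 below 0.3 N and contact force between the fingers and disc1 below 0.3 N and contact force between the fingers and disc2 below 0.3 N and contact force between the fingers and disc3 below 0.3 N and height (world z) of heavy below 0.0771 m and contact force between the fingers and handle above 2 N and velocity of joint wheel between -0.1 and 0.1 rad/s); the arm keeps its last pose, push and grip.
It fails at once if the amber glue bottle is knocked over (angle between glue's own z axis and vertical above 0.6 rad).
It fails at once if the glass polish jar is knocked over (angle between polish's own z axis and vertical above 0.6 rad).
It fails at once if the aluminium tin is knocked over (angle between tin's own z axis and vertical above 0.6 rad).
It also fails if it takes over 72 s, if anything falls off the work surface, if the arm or the gripper's body presses on something with over 40 N, if the wrist force passes 120 N, or if a joint passes its speed limit or range.

## Robot

A 7-joint arm with a two-finger parallel gripper is mounted at the origin on the work surface. World frame = base frame: x ahead of the robot, y to its left, z up, the work surface at z = 0. Lengths are in mm, angles in rad, forces in N, time in s.
With the tool pointing down it reaches from about 425 to 800 mm from the base axis. Payload 8.3 kg.
Tool frame: the origin (TCP) lies midway between the tips of the shut fingers; the grasp point (between the pads) lies 19 mm behind it; z points along the fingers, y is the line along which they close (so a half turn about z gives the same grasp; the last joint's range is limited). The gripper opens to 85 mm and grips with 20 to 120 N. Pads are 22 mm wide; open, the fingers measure 114 mm over their backs; the gripper's body (76 mm by 85 mm) begins 54 mm behind the grasp point. The pads swing forward as they close: fully open they stand 13 mm farther back than shut.
Start: joints at [1.259, 0.383, 0.016, 1.37, -0.006, 1.388, -0.046], TCP at [153.94, -605.727, 231.279] pointing down, gripper open.
Joint ranges: [-2.95, 2.95], [-0.25, 2.06], [-1.52, 1.56], [0.18, 2.33], [-1.44, 4.58], [0.02, 2.06], [-3.01, 3.01]. Speed limits (rad/s): [2.39, 2.39, 3.01, 3.01, 3.14, 3.14, 3.14].

## Interface

Orientations are given as a unit quaternion [w, x, y, z].
In Python, from bench import ctrl, vision gives the robot as it stands. The module is installed in compiled form; this text tells all that it offers.
- The arm moves only by the tool send_rows, never from a script. Its argument "series" is a list of rows, each an object of numbers: "tx", "ty", "tz": the shift along the tool's x, y, z scaled (see below); "spin": the turn about the tool's z scaled (see below); "claw": the gripper command: -1 is fully open, 1 is shut, values between are in proportion. A call has 1 to 10 rows; each row is the pose to reach, as a shift and turn from the pose commanded when the call began, along the tool's axes at that moment; what a row does not reach only later rows make up. The controller multiplies each number of a shift by 100 mm and each number of a turn by 0.5 rad. A row lasts 1/8 s, in which the tool goes at most 62.5 mm and 10.7 degrees, less where a joint would pass 70% of its speed; a pose out of reach is approached as far as the arm can. A call with a number of a shift or a turn outside -1 to 1 is refused whole. A call with a gripper value outside its range is refused whole. The fingers move at their own pace and stop on an object; "newtons" is the grip in N (left out, the last holds). Time passes only in rows, so rows that repeat a pose let the fingers close. It gives the time, the measured TCP pose, the force, the opening and the grip force at its end, in the units of the state.
- ctrl.get_state(): the state, without advancing time (a new reading comes with each control period).
- vision.snapshot(name): name is "side" or "top" or "wrist"; returns a dict with "color" (400x640x3 uint8, red, green, blue), "fovy" (degrees; the focal length in pixels is half the picture's height over the tangent of half this angle, whatever the lens; pixels are square), "cx", "cy" (the principal point, pixels), "camera_from_world" (4x4, takes a point from world to camera coordinates). Camera axes: x right, y up, looking along -z (the intrinsics and any distortion apply to the point x, -y, -z); pixel columns grow to the right and rows downward; lengths in mm; the calibration is good to about 2 mm. A picture is of the moment at which its call begins. There is no depth.
- ctrl.hand_in(): hands the job in; it is judged then, once.
The state is a dict: "time_s": time; "q": joint angles; "qvel": joint speeds; "joint_efforts": joint torques, N m; "eef_pos": TCP position; "ee_rot": TCP orientation; "force": force on the tool from outside, world axes, zero at the start; "torque": the same for the moment, N m; "opening": opening from 0.0 (shut) to 1.0 (fully open); "grasp_force": force on a finger pad.
Only numpy, scipy, OpenCV 4.12 (cv2) and the standard library are available. Lean on these libraries where they do the work, as an engineer would, in place of code of your own. Each camera call takes 0.05 s, during which the arm holds its last target. There are 200 camera calls.

## Working session

There is one attempt and no reset: what is moved stays moved. The work goes in short steps, Python scripts to look and compute and a tool call to move; the robot and the scene stay as the last step left them, time stands still between calls to the robot, and variables do not carry over. Pictures are saved under pics/ and viewed, at most 10 in all, crops included, and the job is handed in when it is done.

Besides the shell and the picture viewer there is one more tool, called as a command line: name --argument value ..., lists and objects as JSON in quotes. send_rows: Moves the arm, as the interface text tells. Shifts and turns lie within -1 to 1; 1 stands for 100 mm of shift or 0.5 rad of turn. Its arguments: {"type":"object","properties":{"series":{"type":"array","items":{"type":"object","properties":{"tx":{"type":"number"},"ty":{"type":"number"},"tz":{"type":"number"},"spin":{"type":"number"},"claw":{"type":"number"}}}},"newtons":{"type":"number"}},"required":["series"]}

```bash
mkdir -p pics; cat > h.py <<'E'
import numpy as np, cv2
from bench import ctrl, vision
def snap(n,f=None):
    s=vision.snapshot(n)
    if f: cv2.imwrite(f'pics/{f}.png',s['color'][:,:,::-1])
    return s
def K(s):
    f=200/np.tan(np.radians(s['fovy'])/2); return f
def ray(s,u,v):
    f=K(s); T=np.array(s['camera_from_world']); d=np.array([(u-s['cx'])/f,-(v-s['cy'])/f,-1.])
    R=T[:3,:3]; return -R.T@T[:3,3], R.T@d
def onz(s,u,v,z):
    o,d=ray(s,u,v); return o+d*(z-o[2])/d[2]
def proj(s,p):
    T=np.array(s['camera_from_world']); c=T[:3,:3]@np.array(p,float)+T[:3,3]; f=K(s)
    return np.array([s['cx']+f*c[0]/-c[2], s['cy']-f*c[1]/-c[2]])
E
python3 - <<'E'
from h import *
s=ctrl.get_state(); print({k:np.round(v,3).tolist() for k,v in s.items()})
for n in('top','side'):
    a=snap(n,n+'0'); print(a.keys(),a['fovy'],a['cx'],a['cy'],np.round(a['camera_from_world'],3).tolist())
a=cv2.imread('pics/top0.png');b=cv2.imread('pics/side0.png')
E
```

```text
{'time_s': 0.0, 'q': [1.259, 0.384, 0.016, 1.371, -0.006, 1.388, -0.047], 'qvel': [-0.001, 0.001, -0.003, -0.003, 0.001, -0.001, -0.0], 'joint_efforts': [-0.001, -62.761, 0.844, -37.182, 0.017, 0.014, 0.0], 'eef_pos': [153.8, -605.262, 230.279], 'ee_rot': [-0.001, 0.992, 0.124, -0.0], 'force': [0.796, 0.268, -0.106], 'torque': [-0.021, 0.039, 0.016], 'grasp_force': 0.0, 'opening': 1.0}
dict_keys(['color', 'fovy', 'cx', 'cy', 'camera_from_world']) 46.20195547094095 322.06347432510097 189.53279797570735 [[-0.023, -0.999, 0.024, 16.805], [0.997, -0.022, 0.068, -594.029], [-0.067, 0.026, 0.997, -1261.702], [0.0, 0.0, 0.0, 1.0]]
dict_keys(['color', 'fovy', 'cx', 'cy', 'camera_from_world']) 56.365005751055755 317.6289399074421 194.06072533685332 [[-0.684, -0.73, -0.002, 433.614], [0.374, -0.352, 0.858, -340.658], [-0.627, 0.586, 0.514, -473.211], [0.0, 0.0, 0.0, 1.0]]
```

View pics/top0.png

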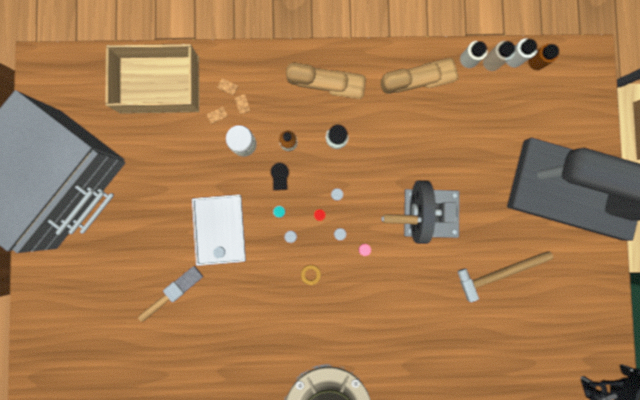

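View pics/side0.png

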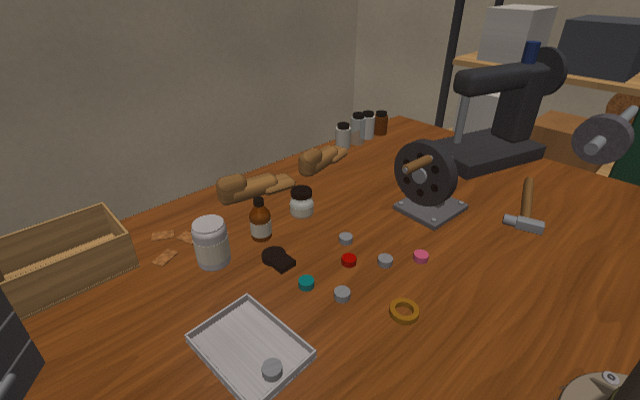

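Top view: the grey steel discs are at (337,194), (340,234), (290,237), and one is in the tray at (220,252). The look-alikes are turquoise (279,212), red (320,215) and pink (365,250). I'll use the grey ones only. Next I measure and confirm with one crop.

```bash
python3 - <<'E'
from h import *
t=snap('top');s=snap('side')
def blob(a,u,v,r,fn):
    c=a['color'].astype(int); hsv=cv2.cvtColor(a['color'],cv2.COLOR_RGB2HSV).astype(int)
    m=fn(c,hsv).astype(np.uint8); mm=np.zeros_like(m); mm[v-r:v+r+1,u-r:u+r+1]=m[v-r:v+r+1,u-r:u+r+1]
    n,l,st,ce=cv2.connectedComponentsWithStats(mm); i=1+np.argmax(st[1:,4]); return ce[i],st[i],l==i
g=lambda c,h:(h[...,1]<70)&(h[...,2]>100)
for (u,v),(us,vs) in zip([(337,194),(340,234),(290,237)],[(346,238),(385,260),(342,294)]):
    ce,st,_=blob(t,u,v,10,g); ce2,st2,_=blob(s,us,vs,13,g)
    print('disc',ce.round(1),st,onz(t,*ce,14).round(1),'side',ce2.round(1),st2,onz(s,*ce2,11).round(1))
ce,st,_=blob(t,220,252,7,lambda c,h:(h[...,2]<190)); print('d0',ce,st,onz(t,*ce,18).round(1))
# tray
ce,st,m=blob(t,218,230,40,lambda c,h:(h[...,1]<60)&(h[...,2]>110))
r=cv2.minAreaRect(cv2.findContours(m.astype(np.uint8),0,2)[0][0]); print('tray',r,[onz(t,*p,18).round(1).tolist() for p in cv2.boxPoints(r)])
# base plate
ce,st,m=blob(t,432,214,32,lambda c,h:(h[...,1]<70))
r=cv2.minAreaRect(cv2.findContours(m.astype(np.uint8),0,2)[0][0]); print('base+wheel',r)
im=t['color'][170:270,180:480,::-1]; a=cv2.resize(im,None,fx=2.66,fy=2.66,interpolation=2)
b=s['color'][120:240,350:500,::-1]; b=cv2.resize(b,(400,320),interpolation=2)
b2=cv2.resize(s['color'][220:310,290:440,::-1],(400,320),interpolation=2)
o=np.zeros((600,800,3),np.uint8); o[:a.shape[0],:a.shape[1]]=a; o[270:590,:400]=b; o[270:590,400:]=b2
cv2.imwrite('pics/crop1.png',o)
E
```

```text
disc [336.6 193.9] [331 188  12  13 123] [581.9 -36.4  14. ] side [345.5 235.9] [339 232  14   9  93] [586.9 -43.9  11. ]
disc [339.7 233.8] [334 228  12  13 121] [472.5 -41.9  14. ] side [385.  257.7] [378 253  15  10 117] [476.9 -49.5  11. ]
disc [290.  236.5] [284 231  13  12 125] [468.5  93.6  14. ] side [341.7 291.1] [334 285  16  13 161] [473.2  87.8  11. ]
d0 [223.09090909 249.45454545] [221 247   4   7  11] [438.  274.5  18. ]
tray ((218.26144409179688, 229.65989685058594), (68.04093170166016, 49.8729362487793), 85.91438293457031) [[580.4, 360.0, 18.0], [587.1, 225.4, 18.0], [403.4, 214.5, 18.0], [397.3, 347.9, 18.0]]
base+wheel ((431.0, 212.0), (60.0, 54.0), 90.0)
```

View pics/crop1.png

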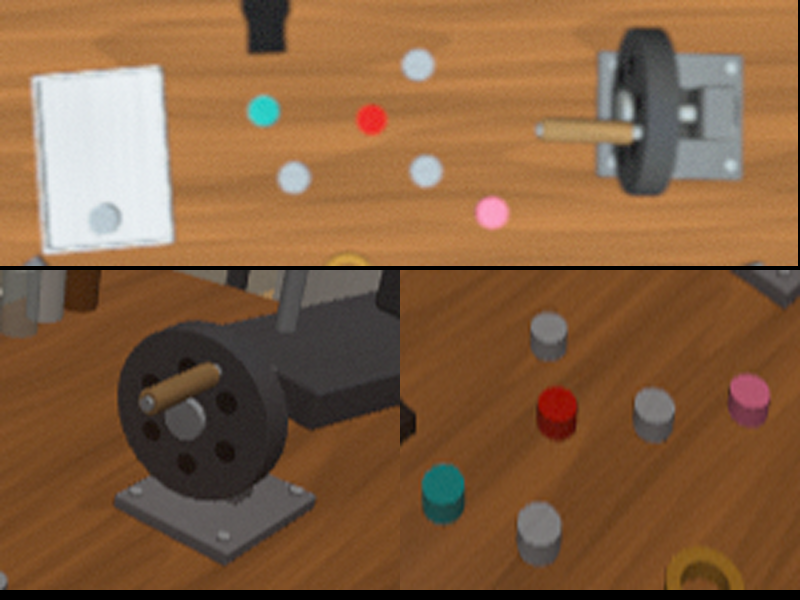

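The crop confirms it: grey discs at top (337,194), (340,234), (290,237), with coloured decoys beside them. The handle runs from top px (383,219) to (420,220), and its free end in the side view is at (406,170).

```bash
cat > tri.py <<'E'
from h import *
def tri(rs):
    A=np.zeros((3,3));b=np.zeros(3)
    for o,d in rs:
        d=d/np.linalg.norm(d);P=np.eye(3)-np.outer(d,d);A+=P;b+=P@o
    p=np.linalg.solve(A,b); return p,[np.linalg.norm(np.cross(p-o,d/np.linalg.norm(d))) for o,d in rs]
E
python3 - <<'E'
from tri import *
t=snap('top');s=snap('side')
g=lambda a,u,v:(180+u/2.66,170+v/2.66)
q=[onz(t,*g(0,u,v),16) for u,v in[(598,53),(742,57),(742,180),(597,176)]]; print(np.round(q,1).tolist(),np.mean(q,0))
for a,b in[((383,218.9),(406.2,169.9)),((419.8,219.6),(430.6,157.9))]:
    print('handle',tri([ray(t,*a),ray(s,*b)]))
print('d0',onz(t,219.5,252,20))
# wheel disc face in side: hub cap (187,419)
print('hubcap',onz(s,350+187/2.667,120+(419-270)/2.667,125))
print('bottle',onz(t,288,147,0),'polish',onz(t,337,142,0),'tin',onz(t,240,150,0))
print(ctrl.get_state()['time_s'])
E
```

```text
[[588.5, -224.5, 16.0], [581.1, -374.4, 16.0], [454.1, -369.0, 16.0], [461.8, -219.0, 16.0]] [ 521.40644597 -296.70942213   16.        ]
handle (array([ 509.5515572 , -136.98931912,  177.81709314]), [np.float64(0.5786067985164686), np.float64(0.5786067985165059)])
handle (array([ 506.23820083, -225.13550465,  177.93388133]), [np.float64(0.08044378619889415), np.float64(0.08044378619884396)])
d0 [431.54968117 283.80274976  20.        ]
hubcap [ 525.24725908 -225.80909195  125.        ]
bottle [716.50251794  95.1962501    0.        ] polish [727.95640004 -41.922579     0.        ] tin [710.67309332 228.58635052   0.        ]
0.3
```

send_rows --series '[{"spin":0.35,"tz":-0.2,"claw":-0.3},{"spin":0.5,"tz":-0.2,"claw":-0.3}]' --newtons 40

```text
$.series[0]: bad value
```

send_rows --series '[{"tx":0,"ty":0,"tz":-0.3,"spin":0.35,"claw":-0.3},{"tx":0,"ty":0,"tz":-0.5,"spin":0.5,"claw":-0.3}]' --newtons 40

```text
time_s: 0.55
eef_pos: [153.9, -605.8, 282.4]
ee_rot: [0.0, 1.0, -0.003, 0.0]
force: [0.6, -0.3, 0.5]
opening: 0.651
grasp_force: 0.0
```

send_rows --series '[{"tx":0.33,"ty":-0.33,"tz":0,"spin":0,"claw":-0.3},{"tx":0.66,"ty":-0.66,"tz":0,"spin":0,"claw":-0.3},{"tx":1,"ty":-1,"tz":0,"spin":0,"claw":-0.3}]'

```text
time_s: 0.92
eef_pos: [254.9, -504.8, 281.3]
ee_rot: [0.0, 1.0, -0.001, 0.0]
force: [0.6, -0.2, 0.1]
opening: 0.65
grasp_force: 0.0
```

send_rows --series '[{"tx":0.33,"ty":-0.33,"tz":0,"spin":0,"claw":-0.3},{"tx":0.66,"ty":-0.66,"tz":0,"spin":0,"claw":-0.3},{"tx":1,"ty":-1,"tz":0,"spin":0,"claw":-0.3}]'

```text
time_s: 1.3
eef_pos: [355.0, -404.8, 281.4]
ee_rot: [0.0, 1.0, -0.001, 0.0]
force: [0.4, -0.1, 0.4]
opening: 0.65
grasp_force: 0.0
```

send_rows --series '[{"tx":0.33,"ty":-0.33,"tz":0,"spin":0,"claw":-0.3},{"tx":0.66,"ty":-0.66,"tz":0,"spin":0,"claw":-0.3},{"tx":1,"ty":-1,"tz":0,"spin":0,"claw":-0.3}]'

```text
time_s: 1.68
eef_pos: [455.1, -305.0, 281.4]
ee_rot: [0.0, 1.0, -0.001, 0.0]
force: [0.1, -0.3, 0.4]
opening: 0.653
grasp_force: 0.0
```

send_rows --series '[{"tx":0,"ty":-0.5,"tz":0,"spin":0,"claw":-0.3},{"tx":0,"ty":-1,"tz":0,"spin":0,"claw":-0.3}]'

```text
time_s: 1.92
eef_pos: [454.6, -204.4, 281.1]
ee_rot: [-0.0, 1.0, -0.0, -0.0]
force: [0.8, 0.5, 0.6]
opening: 0.653
grasp_force: 0.0
```

send_rows --series '[{"tx":0,"ty":-0.5,"tz":0,"spin":0,"claw":-0.3},{"tx":0,"ty":-1,"tz":0,"spin":0,"claw":-0.3}]'

```text
time_s: 2.17
eef_pos: [454.3, -104.5, 281.5]
ee_rot: [0.0, 1.0, -0.001, 0.0]
force: [1.2, -0.7, 0.6]
opening: 0.648
grasp_force: 0.0
```

send_rows --series '[{"tx":0.18,"ty":-0.5,"tz":0.2,"spin":0,"claw":-0.3},{"tx":0.18,"ty":-0.625,"tz":0.6,"spin":0,"claw":-0.3},{"tx":0.18,"ty":-0.625,"tz":1,"spin":0,"claw":-0.3}]'

```text
time_s: 2.55
eef_pos: [472.9, -41.8, 180.7]
ee_rot: [-0.0, 1.0, 0.001, 0.001]
force: [-0.0, -0.1, -0.5]
opening: 0.648
grasp_force: 0.0
```

send_rows --series '[{"tx":0,"ty":0,"tz":0.5,"spin":0,"claw":-0.3},{"tx":0,"ty":0,"tz":1,"spin":0,"claw":-0.3}]'

```text
time_s: 2.8
eef_pos: [472.7, -43.7, 80.2]
ee_rot: [0.0, 1.0, -0.001, 0.001]
force: [0.3, -0.1, -0.8]
opening: 0.649
grasp_force: 0.0
```

send_rows --series '[{"tx":0,"ty":0,"tz":0.4,"spin":0,"claw":-0.3},{"tx":0,"ty":0,"tz":0.65,"spin":0,"claw":-0.3},{"tx":0,"ty":0,"tz":0.77,"spin":0,"claw":-0.3},{"tx":0,"ty":0,"tz":0.77,"spin":0,"claw":0.6},{"tx":0,"ty":0,"tz":0.77,"spin":0,"claw":0.6},{"tx":0,"ty":0,"tz":0.77,"spin":0,"claw":0.6},{"tx":0,"ty":0,"tz":0.77,"spin":0,"claw":0.6}]' --newtons 40

```text
time_s: 3.68
eef_pos: [473.3, -43.7, 5.2]
ee_rot: [0.0, 1.0, -0.001, 0.001]
force: [-1.1, 0.1, 4.6]
opening: 0.342
grasp_force: 39.8
```

send_rows --series '[{"tx":0,"ty":0,"tz":-0.4,"spin":0,"claw":0.6},{"tx":0.1,"ty":-0.4,"tz":-0.8,"spin":0,"claw":0.6},{"tx":0.3,"ty":-0.9,"tz":-0.8,"spin":0,"claw":0.6},{"tx":0.3,"ty":-1,"tz":-0.8,"spin":0,"claw":0.6}]'

```text
time_s: 4.18
eef_pos: [503.8, 60.7, 85.4]
ee_rot: [-0.001, 1.0, 0.002, 0.001]
force: [-0.2, -0.1, -0.9]
opening: 0.34
grasp_force: 39.8
```

send_rows --series '[{"tx":0.2,"ty":-0.5,"tz":0,"spin":0,"claw":0.6},{"tx":0.39,"ty":-1,"tz":0,"spin":0,"claw":0.6}]'

```text
time_s: 4.42
eef_pos: [542.2, 155.9, 84.1]
ee_rot: [0.001, 1.0, -0.002, -0.0]
force: [1.1, -0.7, -1.0]
opening: 0.34
grasp_force: 39.8
```

send_rows --series '[{"tx":0,"ty":-0.5,"tz":0,"spin":0,"claw":0.6},{"tx":0,"ty":-1,"tz":0,"spin":0,"claw":0.6}]'

```text
time_s: 4.68
eef_pos: [541.9, 256.7, 83.8]
ee_rot: [0.0, 1.0, -0.001, -0.0]
force: [0.2, 0.2, -0.3]
opening: 0.341
grasp_force: 39.9
```

send_rows --series '[{"tx":0,"ty":-0.33,"tz":0,"spin":0,"claw":0.6},{"tx":0,"ty":-0.33,"tz":0.4,"spin":0,"claw":0.6},{"tx":0,"ty":-0.33,"tz":0.6,"spin":0,"claw":0.6}]'

```text
time_s: 5.05
eef_pos: [540.7, 287.8, 21.8]
ee_rot: [0.001, 1.0, -0.001, -0.002]
force: [0.1, -0.1, -1.0]
opening: 0.34
grasp_force: 39.9
```

send_rows --series '[{"tx":0,"ty":0,"tz":0.06,"spin":0,"claw":0.6},{"tx":0,"ty":0,"tz":0.12,"spin":0,"claw":0.6},{"tx":0,"ty":0,"tz":0.12,"spin":0,"claw":0.6}]'

```text
time_s: 5.42
eef_pos: [542.5, 289.1, 12.9]
ee_rot: [-0.0, 1.0, -0.001, 0.0]
force: [-0.5, 0.7, -0.8]
opening: 0.337
grasp_force: 39.9
```

send_rows --series '[{"tx":0,"ty":0,"tz":0,"spin":0,"claw":-0.2},{"tx":0,"ty":0,"tz":0,"spin":0,"claw":-0.2},{"tx":0,"ty":0,"tz":0,"spin":0,"claw":-0.2},{"tx":0,"ty":0,"tz":-0.4,"spin":0,"claw":-0.3},{"tx":0,"ty":0,"tz":-0.8,"spin":0,"claw":-0.3}]'

```text
time_s: 6.05
eef_pos: [541.6, 289.2, 93.0]
ee_rot: [0.0, 1.0, -0.0, -0.001]
force: [0.6, 0.6, 0.9]
opening: 0.654
grasp_force: 0.0
```

send_rows --series '[{"tx":-0.3,"ty":0.5,"tz":0,"spin":0,"claw":-0.3},{"tx":-0.7,"ty":1,"tz":0,"spin":0,"claw":-0.3},{"tx":-0.72,"ty":1,"tz":0,"spin":0,"claw":-0.3}]'

```text
time_s: 6.42
eef_pos: [466.8, 184.5, 91.3]
ee_rot: [0.002, 1.0, -0.003, -0.001]
force: [0.1, 0.8, -0.1]
opening: 0.65
grasp_force: 0.0
```

send_rows --series '[{"tx":0,"ty":0.5,"tz":0,"spin":0,"claw":-0.3},{"tx":0,"ty":0.95,"tz":0,"spin":0,"claw":-0.3},{"tx":0,"ty":0.95,"tz":0,"spin":0,"claw":-0.3}]'

```text
time_s: 6.8
eef_pos: [470.6, 90.9, 92.6]
ee_rot: [0.001, 1.0, -0.003, 0.0]
force: [-0.0, 1.3, -0.4]
opening: 0.651
grasp_force: 0.0
```

Down onto the third disc: z about 92.6 to 4.5, y settling at 94.

send_rows --series '[{"tx":0,"ty":0,"tz":0.4,"spin":0,"claw":-0.3},{"tx":0,"ty":0,"tz":0.75,"spin":0,"claw":-0.3},{"tx":0,"ty":0,"tz":0.88,"spin":0,"claw":-0.3},{"tx":0,"ty":0,"tz":0.88,"spin":0,"claw":0.6},{"tx":0,"ty":0,"tz":0.88,"spin":0,"claw":0.6},{"tx":0,"ty":0,"tz":0.88,"spin":0,"claw":0.6},{"tx":0,"ty":0,"tz":0.88,"spin":0,"claw":0.6}]'

```text
time_s: 7.68
eef_pos: [470.6, 94.6, 5.3]
ee_rot: [-0.0, 1.0, -0.001, 0.001]
force: [-0.5, -0.9, 4.1]
opening: 0.34
grasp_force: 39.8
```

send_rows --series '[{"tx":0,"ty":0,"tz":-0.4,"spin":0,"claw":0.6},{"tx":0,"ty":-0.4,"tz":-0.8,"spin":0,"claw":0.6},{"tx":0.2,"ty":-0.9,"tz":-0.8,"spin":0,"claw":0.6},{"tx":0.23,"ty":-1,"tz":-0.8,"spin":0,"claw":0.6}]'

```text
time_s: 8.18
eef_pos: [493.6, 198.5, 85.6]
ee_rot: [-0.001, 1.0, 0.001, 0.001]
force: [0.2, -0.7, -1.3]
opening: 0.341
grasp_force: 39.8
```

send_rows --series '[{"tx":0,"ty":-0.5,"tz":0,"spin":0,"claw":0.6},{"tx":0,"ty":-0.94,"tz":0,"spin":0,"claw":0.6},{"tx":0,"ty":-0.94,"tz":0,"spin":0,"claw":0.6}]'

```text
time_s: 8.55
eef_pos: [491.3, 292.3, 84.3]
ee_rot: [-0.001, 1.0, 0.002, -0.0]
force: [-0.6, -0.7, -2.3]
opening: 0.338
grasp_force: 39.9
```

send_rows --series '[{"tx":0,"ty":0,"tz":0.4,"spin":0,"claw":0.6},{"tx":0,"ty":0,"tz":0.65,"spin":0,"claw":0.6},{"tx":0,"ty":0,"tz":0.73,"spin":0,"claw":0.6},{"tx":0,"ty":0,"tz":0.73,"spin":0,"claw":0.6}]'

```text
time_s: 9.05
eef_pos: [493.3, 287.5, 11.5]
ee_rot: [0.0, 1.0, -0.001, -0.0]
force: [-0.1, 0.3, -0.4]
opening: 0.337
grasp_force: 39.9
```

send_rows --series '[{"tx":0,"ty":0,"tz":0,"spin":0,"claw":-0.2},{"tx":0,"ty":0,"tz":0,"spin":0,"claw":-0.2},{"tx":0,"ty":0,"tz":0,"spin":0,"claw":-0.2},{"tx":0,"ty":0,"tz":-0.4,"spin":0,"claw":-0.3},{"tx":0,"ty":0,"tz":-1,"spin":0,"claw":-0.3}]'

```text
time_s: 9.68
eef_pos: [491.8, 287.5, 111.0]
ee_rot: [0.001, 1.0, -0.001, -0.002]
force: [1.4, 0.3, 0.2]
opening: 0.652
grasp_force: 0.0
```

send_rows --series '[{"tx":0,"ty":0.2,"tz":-0.5,"spin":0,"claw":-0.3},{"tx":0,"ty":0.6,"tz":-0.9,"spin":0,"claw":-0.3},{"tx":0,"ty":1,"tz":-1,"spin":0,"claw":-0.3}]'

```text
time_s: 10.05
eef_pos: [493.9, 188.4, 214.8]
ee_rot: [-0.001, 1.0, 0.0, 0.003]
force: [-0.0, -0.7, -0.8]
opening: 0.652
grasp_force: 0.0
```

send_rows --series '[{"tx":0,"ty":0.5,"tz":-0.3,"spin":0,"claw":-0.3},{"tx":0,"ty":1,"tz":-0.6,"spin":0,"claw":-0.3}]'

```text
time_s: 10.3
eef_pos: [492.3, 87.0, 272.5]
ee_rot: [0.0, 1.0, -0.0, 0.0]
force: [1.0, -0.0, 0.9]
opening: 0.647
grasp_force: 0.0
```

```bash
python3 - <<'E'
from h import *
s=ctrl.get_state(); print(s['time_s'],np.round(s['q'],2),np.round(s['eef_pos'],1))
t=snap('top'); b=snap('side')
a=cv2.resize(t['color'][170:290,180:420,::-1],(800,400),interpolation=2)[:, :]
o=np.zeros((600,800,3),np.uint8);o[:400]=a;o[400:]=cv2.resize(b['color'][280:400,160:400,::-1],(400,200)).repeat(1,0) .repeat(2,1)
cv2.imwrite('pics/c2.png',o)
E
```

```text
10.3 [ 0.23  0.13 -0.52  1.62  0.06  1.42 -1.86] [492.3  87.  272.5]
```

View pics/c2.png

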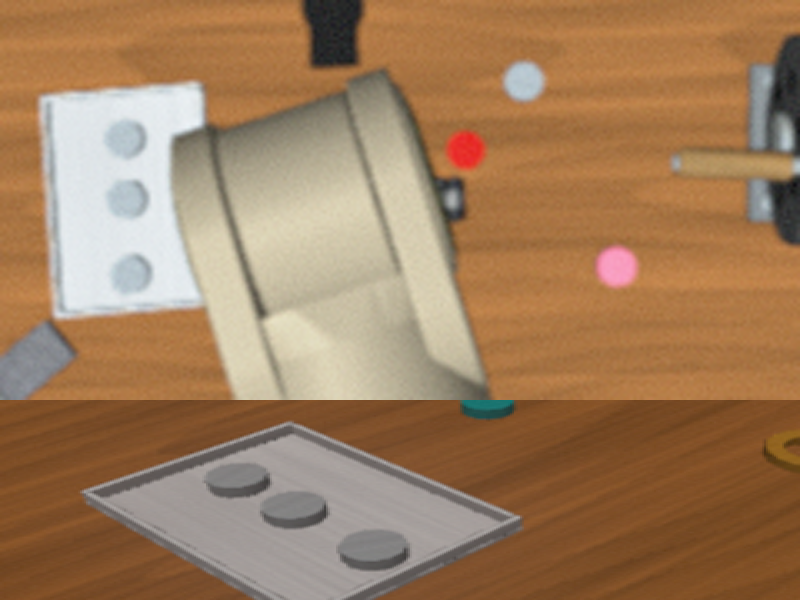

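Three discs lie in the tray at crop (126,138), (127,198) and (131,273), and the fourth stays on the bench at (524,80). Now to the handle, closing across it.

send_rows --series '[{"tx":0,"ty":0.3,"tz":0,"spin":0.35,"claw":-0.3},{"tx":0,"ty":0.7,"tz":0,"spin":0.7,"claw":-0.3},{"tx":0,"ty":1,"tz":0,"spin":1,"claw":-0.3}]'

```text
time_s: 10.78
eef_pos: [492.5, -12.9, 271.4]
ee_rot: [0.0, 0.968, -0.251, 0.0]
force: [-0.4, 0.1, -0.3]
opening: 0.657
grasp_force: 0.0
```

send_rows --series '[{"tx":0.16,"ty":0.29,"tz":0,"spin":0.35,"claw":-0.3},{"tx":0.32,"ty":0.58,"tz":0,"spin":0.7,"claw":-0.3},{"tx":0.48,"ty":0.88,"tz":0,"spin":1,"claw":-0.3}]'

```text
time_s: 11.15
eef_pos: [492.5, -112.3, 271.4]
ee_rot: [-0.0, 0.876, -0.482, 0.0]
force: [0.3, 0.4, -0.4]
opening: 0.647
grasp_force: 0.0
```

send_rows --series '[{"tx":0.18,"ty":0.05,"tz":0,"spin":0.35,"claw":-0.3},{"tx":0.36,"ty":0.1,"tz":0,"spin":0.7,"claw":-0.3},{"tx":0.54,"ty":0.15,"tz":0,"spin":1,"claw":-0.3}]'

```text
time_s: 11.52
eef_pos: [509.2, -165.4, 271.3]
ee_rot: [-0.0, 0.73, -0.684, 0.0]
force: [1.1, 0.1, -0.3]
opening: 0.648
grasp_force: 0.0
```

send_rows --series '[{"tx":0,"ty":0,"tz":0,"spin":0.24,"claw":-0.3},{"tx":0,"ty":0,"tz":0,"spin":0.24,"claw":-0.3},{"tx":0,"ty":0,"tz":0,"spin":0.24,"claw":-0.3}]'

```text
time_s: 11.9
eef_pos: [509.0, -164.8, 271.4]
ee_rot: [0.0, -0.69, 0.723, 0.0]
force: [0.2, 0.7, -0.1]
opening: 0.652
grasp_force: 0.0
```

```bash
python3 - <<'E'
from h import *
s=ctrl.get_state(); print(s['time_s'],np.round(s['q'],2),np.round(s['eef_pos'],1),np.round(s['ee_rot'],4),s['force'])
w=snap('wrist','w1'); print(proj(w,[508.7,-167,177]),proj(w,[509.5,-137,177]),np.round(w['camera_from_world'],2).tolist())
E
```

```text
11.9 [ 0.43  0.18 -0.2   1.54  0.04  1.42 -2.97] [ 509.  -164.8  271.4] [ 1.000e-04 -6.904e-01  7.234e-01  0.000e+00] [ 0.19391884  0.71868329 -0.11640333]
[318.22247857 199.35728232] [318.98543843 236.03920333] [[-1.0, 0.05, 0.0, 516.06], [-0.04, -0.95, -0.32, -78.46], [-0.01, -0.32, 0.95, -464.42], [0.0, 0.0, 0.0, 1.0]]
```

View pics/w1.png

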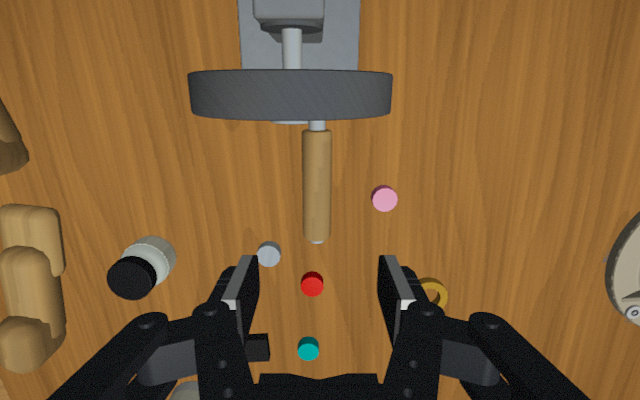

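The wrist view shows the handle at column 317, running from row 130 to 243. It lies between the pads and parallel to them. Joint 7 is near its limit, so I turn back half a turn to get the same grasp.

send_rows --series '[{"tx":0,"ty":0,"tz":0,"spin":-0.35,"claw":-0.3},{"tx":0,"ty":0,"tz":0,"spin":-0.7,"claw":-0.3},{"tx":0,"ty":0,"tz":0,"spin":-1,"claw":-0.3}]'

```text
time_s: 12.32
eef_pos: [509.0, -165.1, 271.4]
ee_rot: [-0.0, 0.849, -0.529, 0.0]
force: [0.4, -0.3, -0.7]
opening: 0.648
grasp_force: 0.0
```

send_rows --series '[{"tx":0,"ty":0,"tz":0,"spin":-0.35,"claw":-0.3},{"tx":0,"ty":0,"tz":0,"spin":-0.7,"claw":-0.3},{"tx":0,"ty":0,"tz":0,"spin":-1,"claw":-0.3}]'

```text
time_s: 12.7
eef_pos: [509.0, -165.1, 271.4]
ee_rot: [-0.0, 0.953, -0.302, 0.0]
force: [0.8, -0.7, 0.1]
opening: 0.648
grasp_force: 0.0
```

send_rows --series '[{"tx":0,"ty":0,"tz":0,"spin":-0.35,"claw":-0.3},{"tx":0,"ty":0,"tz":0,"spin":-0.7,"claw":-0.3},{"tx":0,"ty":0,"tz":0,"spin":-1,"claw":-0.3}]'

```text
time_s: 13.08
eef_pos: [508.9, -165.1, 271.4]
ee_rot: [-0.0, 0.998, -0.057, 0.0]
force: [0.1, 0.5, -0.3]
opening: 0.652
grasp_force: 0.0
```

send_rows --series '[{"tx":0,"ty":0,"tz":0,"spin":-0.35,"claw":-0.3},{"tx":0,"ty":0,"tz":0,"spin":-0.7,"claw":-0.3},{"tx":0,"ty":0,"tz":0,"spin":-1,"claw":-0.3}]'

```text
time_s: 13.45
eef_pos: [509.0, -165.1, 271.4]
ee_rot: [0.0, 0.981, 0.192, 0.0]
force: [0.2, 0.1, -0.0]
opening: 0.655
grasp_force: 0.0
```

send_rows --series '[{"tx":0,"ty":0,"tz":0,"spin":-0.35,"claw":-0.3},{"tx":0,"ty":0,"tz":0,"spin":-0.7,"claw":-0.3},{"tx":0,"ty":0,"tz":0,"spin":-1,"claw":-0.3}]'

```text
time_s: 13.82
eef_pos: [509.0, -165.1, 271.4]
ee_rot: [0.0, 0.903, 0.429, 0.0]
force: [0.0, 0.2, -0.3]
opening: 0.648
grasp_force: 0.0
```

send_rows --series '[{"tx":0,"ty":0,"tz":0,"spin":-0.35,"claw":-0.3},{"tx":0,"ty":0,"tz":0,"spin":-0.7,"claw":-0.3},{"tx":0,"ty":0,"tz":0,"spin":-1,"claw":-0.3}]'

```text
time_s: 14.2
eef_pos: [508.9, -165.1, 271.4]
ee_rot: [0.0, 0.769, 0.639, 0.0]
force: [-0.3, -0.2, 0.0]
opening: 0.647
grasp_force: 0.0
```

send_rows --series '[{"tx":0,"ty":0,"tz":0,"spin":-0.28,"claw":-0.3},{"tx":0,"ty":0,"tz":0,"spin":-0.28,"claw":-0.3},{"tx":0,"ty":0,"tz":0,"spin":-0.28,"claw":-0.3}]'

```text
time_s: 14.58
eef_pos: [508.9, -165.3, 271.4]
ee_rot: [0.0, 0.726, 0.688, 0.0]
force: [-0.2, 0.3, -1.0]
opening: 0.651
grasp_force: 0.0
```

```bash
python3 - <<'E'
from h import *
from scipy.spatial.transform import Rotation as R
s=ctrl.get_state(); print(s['time_s'],np.round(s['q'],2),np.round(s['eef_pos'],1)); e=s['ee_rot']; print(R.from_quat([e[1],e[2],e[3],e[0]]).as_matrix().round(3).tolist(),s['force'])
E
```

```text
14.575 [ 0.68  0.21 -0.5   1.53  0.1   1.43  0.12] [ 508.9 -165.3  271.4]
[[0.054, 0.999, 0.0], [0.999, -0.054, -0.0], [0.0, 0.0, -1.0]] [-0.2110228   0.25539429 -1.04883573]
```

send_rows --series '[{"tx":0,"ty":0,"tz":0.5,"spin":0,"claw":-0.3},{"tx":0,"ty":0,"tz":0.9,"spin":0,"claw":-0.3},{"tx":0,"ty":0,"tz":1,"spin":0,"claw":-0.3}]'

```text
time_s: 14.95
eef_pos: [507.4, -165.1, 169.0]
ee_rot: [-0.002, 0.726, 0.688, -0.001]
force: [-0.8, -0.7, 0.2]
opening: 0.65
grasp_force: 0.0
```

send_rows --series '[{"tx":0,"ty":0,"tz":0.15,"spin":0,"claw":-0.3},{"tx":0,"ty":0,"tz":0.15,"spin":0,"claw":0.2},{"tx":0,"ty":0,"tz":0.15,"spin":0,"claw":1},{"tx":0,"ty":0,"tz":0.15,"spin":0,"claw":1},{"tx":0,"ty":0,"tz":0.15,"spin":0,"claw":1},{"tx":0,"ty":0,"tz":0.15,"spin":0,"claw":1},{"tx":0,"ty":0,"tz":0.15,"spin":0,"claw":1}]' --newtons 60

```text
time_s: 15.82
eef_pos: [509.9, -165.5, 157.4]
ee_rot: [0.001, 0.725, 0.689, 0.001]
force: [2.6, 0.6, 5.7]
opening: 0.24
grasp_force: 59.1
```

```bash
python3 - <<'E'
from h import *
s=ctrl.get_state(); print(s['time_s'],np.round(s['q'],2),np.round(s['eef_pos'],2),np.round(s['force'],2))
c=np.array([527.8,125-19])
# steps of 30deg from current angle, negative direction, 3 rows each; print tool deltas /100
th0=-0.352
for k in range(12):
    a0=th0-k*np.pi/6
    print(k,[(round(.55*(np.sin(a0-j*np.pi/24)-np.sin(a0)),3),round(-.55*(np.cos(a0-j*np.pi/24)-np.cos(a0)),3)) for j in (1,2,3,4)])
E
```

```text
15.825 [ 0.67  0.28 -0.49  1.71  0.14  1.19  0.09] [ 509.94 -165.52  157.38] [2.62 0.56 5.7 ]
0 [(np.float64(-0.066), np.float64(0.029)), (np.float64(-0.127), np.float64(0.067)), (np.float64(-0.183), np.float64(0.112)), (np.float64(-0.233), np.float64(0.164))]
1 [(np.float64(-0.042), np.float64(0.058)), (np.float64(-0.077), np.float64(0.121)), (np.float64(-0.103), np.float64(0.188)), (np.float64(-0.12), np.float64(0.258))]
2 [(np.float64(-0.008), np.float64(0.072)), (np.float64(-0.006), np.float64(0.143)), (np.float64(0.005), np.float64(0.215)), (np.float64(0.026), np.float64(0.284))]
3 [(np.float64(0.029), np.float64(0.066)), (np.float64(0.067), np.float64(0.127)), (np.float64(0.112), np.float64(0.183)), (np.float64(0.164), np.float64(0.233))]
4 [(np.float64(0.058), np.float64(0.042)), (np.float64(0.121), np.float64(0.077)), (np.float64(0.188), np.float64(0.103)), (np.float64(0.258), np.float64(0.12))]
5 [(np.float64(0.072), np.float64(0.008)), (np.float64(0.143), np.float64(0.006)), (np.float64(0.215), np.float64(-0.005)), (np.float64(0.284), np.float64(-0.026))]
6 [(np.float64(0.0
[... 295 characters left out ...]
p.float64(-0.258))]
8 [(np.float64(0.008), np.float64(-0.072)), (np.float64(0.006), np.float64(-0.143)), (np.float64(-0.005), np.float64(-0.215)), (np.float64(-0.026), np.float64(-0.284))]
9 [(np.float64(-0.029), np.float64(-0.066)), (np.float64(-0.067), np.float64(-0.127)), (np.float64(-0.112), np.float64(-0.183)), (np.float64(-0.164), np.float64(-0.233))]
10 [(np.float64(-0.058), np.float64(-0.042)), (np.float64(-0.121), np.float64(-0.077)), (np.float64(-0.188), np.float64(-0.103)), (np.float64(-0.258), np.float64(-0.12))]
11 [(np.float64(-0.072), np.float64(-0.008)), (np.float64(-0.143), np.float64(-0.006)), (np.float64(-0.215), np.float64(0.005)), (np.float64(-0.284), np.float64(0.026))]
```

send_rows --series '[{"tx":0,"ty":-0.07,"tz":0.03,"spin":0,"claw":1},{"tx":0,"ty":-0.13,"tz":0.07,"spin":0,"claw":1},{"tx":0,"ty":-0.18,"tz":0.11,"spin":0,"claw":1},{"tx":0,"ty":-0.23,"tz":0.165,"spin":0,"claw":1}]'

```text
time_s: 16.32
eef_pos: [486.1, -164.4, 139.7]
ee_rot: [0.0, 0.725, 0.689, 0.0]
force: [8.7, -1.7, -0.1]
opening: 0.235
grasp_force: 58.8
```

send_rows --series '[{"tx":0,"ty":-0.04,"tz":0.06,"spin":0,"claw":1},{"tx":0,"ty":-0.08,"tz":0.12,"spin":0,"claw":1},{"tx":0,"ty":-0.105,"tz":0.19,"spin":0,"claw":1},{"tx":0,"ty":-0.12,"tz":0.26,"spin":0,"claw":1}]'

```text
time_s: 16.82
eef_pos: [475.5, -163.8, 114.1]
ee_rot: [0.001, 0.725, 0.689, 0.001]
force: [10.2, -1.6, 1.9]
opening: 0.238
grasp_force: 59.1
```

send_rows --series '[{"tx":0,"ty":-0.01,"tz":0.07,"spin":0,"claw":1},{"tx":0,"ty":-0.005,"tz":0.145,"spin":0,"claw":1},{"tx":0,"ty":0.005,"tz":0.215,"spin":0,"claw":1},{"tx":0,"ty":0.025,"tz":0.285,"spin":0,"claw":1}]'

```text
time_s: 17.32
eef_pos: [478.7, -164.0, 86.2]
ee_rot: [0.002, 0.725, 0.689, 0.001]
force: [11.1, -0.8, 7.0]
opening: 0.232
grasp_force: 59.4
```

send_rows --series '[{"tx":0,"ty":0.03,"tz":0.065,"spin":0,"claw":1},{"tx":0,"ty":0.07,"tz":0.125,"spin":0,"claw":1},{"tx":0,"ty":0.115,"tz":0.18,"spin":0,"claw":1},{"tx":0,"ty":0.17,"tz":0.23,"spin":0,"claw":1}]'

```text
time_s: 17.82
eef_pos: [495.3, -164.8, 63.4]
ee_rot: [0.002, 0.725, 0.689, 0.001]
force: [6.0, -0.9, 10.0]
opening: 0.238
grasp_force: 59.8
```

send_rows --series '[{"tx":0,"ty":0.06,"tz":0.04,"spin":0,"claw":1},{"tx":0,"ty":0.12,"tz":0.075,"spin":0,"claw":1},{"tx":0,"ty":0.19,"tz":0.1,"spin":0,"claw":1},{"tx":0,"ty":0.26,"tz":0.12,"spin":0,"claw":1}]'

```text
time_s: 18.32
eef_pos: [520.7, -166.1, 51.6]
ee_rot: [0.001, 0.725, 0.688, 0.001]
force: [1.6, 0.8, 17.5]
opening: 0.236
grasp_force: 60.5
```

send_rows --series '[{"tx":0,"ty":0.07,"tz":0.01,"spin":0,"claw":1},{"tx":0,"ty":0.145,"tz":0.005,"spin":0,"claw":1},{"tx":0,"ty":0.215,"tz":-0.005,"spin":0,"claw":1},{"tx":0,"ty":0.285,"tz":-0.025,"spin":0,"claw":1}]'

```text
time_s: 18.82
eef_pos: [546.5, -167.4, 53.3]
ee_rot: [-0.001, 0.725, 0.688, -0.001]
force: [-6.4, 1.1, 15.0]
opening: 0.237
grasp_force: 60.5
```

send_rows --series '[{"tx":0,"ty":0.065,"tz":-0.03,"spin":0,"claw":1},{"tx":0,"ty":0.125,"tz":-0.065,"spin":0,"claw":1},{"tx":0,"ty":0.185,"tz":-0.11,"spin":0,"claw":1},{"tx":0,"ty":0.235,"tz":-0.165,"spin":0,"claw":1}]'

```text
time_s: 19.32
eef_pos: [568.5, -168.4, 67.3]
ee_rot: [-0.003, 0.725, 0.688, -0.002]
force: [-1.5, 1.1, -4.3]
opening: 0.23
grasp_force: 58.7
```

send_rows --series '[{"tx":0,"ty":0.04,"tz":-0.06,"spin":0,"claw":1},{"tx":0,"ty":0.075,"tz":-0.12,"spin":0,"claw":1},{"tx":0,"ty":0.105,"tz":-0.19,"spin":0,"claw":1},{"tx":0,"ty":0.12,"tz":-0.26,"spin":0,"claw":1}]'

```text
time_s: 19.82
eef_pos: [583.9, -169.2, 95.9]
ee_rot: [0.0, 0.725, 0.689, 0.0]
force: [4.4, -0.4, -6.3]
opening: 0.238
grasp_force: 58.9
```

send_rows --series '[{"tx":0,"ty":0.01,"tz":-0.07,"spin":0,"claw":1},{"tx":0,"ty":0.005,"tz":-0.145,"spin":0,"claw":1},{"tx":0,"ty":-0.005,"tz":-0.215,"spin":0,"claw":1},{"tx":0,"ty":-0.025,"tz":-0.285,"spin":0,"claw":1}]'

```text
time_s: 20.32
eef_pos: [581.8, -169.1, 125.0]
ee_rot: [0.001, 0.725, 0.689, 0.001]
force: [4.7, -0.2, -5.4]
opening: 0.235
grasp_force: 59.0
```

send_rows --series '[{"tx":0,"ty":-0.03,"tz":-0.065,"spin":0,"claw":1},{"tx":0,"ty":-0.065,"tz":-0.125,"spin":0,"claw":1},{"tx":0,"ty":-0.11,"tz":-0.185,"spin":0,"claw":1},{"tx":0,"ty":-0.165,"tz":-0.235,"spin":0,"claw":1}]'

```text
time_s: 20.82
eef_pos: [565.4, -168.3, 148.7]
ee_rot: [0.001, 0.725, 0.689, 0.001]
force: [5.5, -0.7, -3.7]
opening: 0.238
grasp_force: 59.0
```

send_rows --series '[{"tx":0,"ty":-0.06,"tz":-0.04,"spin":0,"claw":1},{"tx":0,"ty":-0.12,"tz":-0.075,"spin":0,"claw":1},{"tx":0,"ty":-0.19,"tz":-0.105,"spin":0,"claw":1},{"tx":0,"ty":-0.26,"tz":-0.12,"spin":0,"claw":1}]'

```text
time_s: 21.32
eef_pos: [539.5, -167.0, 160.8]
ee_rot: [0.002, 0.725, 0.689, 0.001]
force: [7.2, -0.6, -5.0]
opening: 0.242
grasp_force: 59.1
```

send_rows --series '[{"tx":0,"ty":-0.07,"tz":-0.01,"spin":0,"claw":1},{"tx":0,"ty":-0.145,"tz":-0.005,"spin":0,"claw":1},{"tx":0,"ty":-0.215,"tz":0.005,"spin":0,"claw":1},{"tx":0,"ty":-0.285,"tz":0.025,"spin":0,"claw":1}]'

```text
time_s: 21.82
eef_pos: [511.6, -165.6, 158.5]
ee_rot: [0.002, 0.725, 0.689, 0.001]
force: [8.1, 0.3, -5.9]
opening: 0.239
grasp_force: 59.1
```

```bash
cat > fit.py <<'E'
import numpy as np
from scipy.optimize import least_squares
def fit(D,sg):
    D=np.array(D,float); x,z,fx,fz=D.T
    r=least_squares(lambda p:np.hypot(x-p[0],z-p[1])-55,[528,106]); cx,cz=r.x
    th=np.arctan2(x-cx,z-cz)
    ft=-(fx*np.cos(th)-fz*np.sin(th))   # force of tool on handle, + direction
    # ft*.055 = sg*Tf - G sin(th+al) ;  heavy angle = th+al
    A=np.c_[np.full(len(th),sg),-np.sin(th),-np.cos(th)]
    p,_,_,_=np.linalg.lstsq(A,ft*.055,rcond=None); al=np.arctan2(p[2],p[1])
    print('c',cx,cz,'rms',np.abs(r.fun).max()); print(np.c_[th,ft,ft-A@p/.055].round(2).tolist())
    print('Tf',p[0],'G',np.hypot(p[1],p[2]),'alpha',al,'handle angle for heavy down',(np.pi-al)%(2*np.pi))
E
cat > d.py <<'E'
D=[(486.1,139.7,8.7,-.1),(475.5,114.1,10.2,1.9),(478.7,86.2,11.1,7),(495.3,63.4,6,10),(520.7,51.6,1.6,17.5),(546.5,53.3,-6.4,15),(568.5,67.3,-1.5,-4.3),(583.9,95.9,4.4,-6.3),(581.8,125,4.7,-5.4)]
E
python3 -c "
from fit import *;from d import D;fit(D,-1)"
```

```text
c 529.8957566964908 106.06121673147862 rms 0.31226705413718037
[[-0.92, -5.22, -0.03], [-1.42, -3.37, 0.23], [-1.94, -2.51, -0.29], [-2.46, -1.64, -0.18], [-2.97, -1.34, 0.16], [2.84, -1.6, 0.62], [2.36, -4.1, -0.62], [1.76, -5.38, -0.02], [1.22, -6.68, 0.12]]
Tf 0.24966864670167166 G 0.17444038212497603 alpha 1.1235282636683421 handle angle for heavy down 2.018064389921451
```

```bash
python3 -c "
from fit import *;from d import D;fit(D+[(565.4,148.7,5.5,-3.7),(539.5,160.8,7.2,-5),(511.6,158.5,8.1,-5.9)],-1)
d=.474
for k in range(5):
    a=-.352+k*d; print(k,[(round(.55*(np.sin(a+j*d/4)-np.sin(a)),3).item(),round(-.55*(np.cos(a+j*d/4)-np.cos(a)),3).item()) for j in (1,2,3,4)])
"
```

```text
c 529.932437196358 106.29738141982122 rms 0.5266294187809777
[[-0.92, -5.19, -0.3], [-1.43, -3.33, 0.09], [-1.94, -2.46, -0.29], [-2.46, -1.61, -0.11], [-2.97, -1.33, 0.25], [2.84, -1.63, 0.66], [2.36, -4.09, -0.62], [1.76, -5.35, -0.14], [1.22, -6.67, -0.14], [0.7, -6.59, 0.66], [0.17, -7.96, -0.77], [-0.34, -5.69, 0.71]]
Tf 0.24101814754016024 G 0.16177626616265145 alpha 1.0943183002238546 handle angle for heavy down 2.0472743533659385
0 [(0.062, -0.019), (0.127, -0.03), (0.192, -0.034), (0.257, -0.03)]
1 [(0.064, 0.012), (0.126, 0.031), (0.186, 0.057), (0.242, 0.091)]
2 [(0.052, 0.04), (0.098, 0.085), (0.139, 0.136), (0.174, 0.191)]
3 [(0.028, 0.059), (0.049, 0.121), (0.062, 0.184), (0.067, 0.249)]
4 [(-0.002, 0.065), (-0.012, 0.129), (-0.029, 0.192), (-0.054, 0.253)]
```

send_rows --series '[{"tx":0,"ty":0.07,"tz":-0.02,"spin":0,"claw":1},{"tx":0,"ty":0.14,"tz":-0.03,"spin":0,"claw":1},{"tx":0,"ty":0.21,"tz":-0.035,"spin":0,"claw":1},{"tx":0,"ty":0.275,"tz":-0.03,"spin":0,"claw":1}]'

```text
time_s: 22.32
eef_pos: [538.8, -167.0, 160.6]
ee_rot: [0.001, 0.725, 0.689, 0.001]
force: [-1.5, 0.7, 4.4]
opening: 0.235
grasp_force: 60.2
```

send_rows --series '[{"tx":0,"ty":0.065,"tz":0.01,"spin":0,"claw":1},{"tx":0,"ty":0.125,"tz":0.03,"spin":0,"claw":1},{"tx":0,"ty":0.185,"tz":0.055,"spin":0,"claw":1},{"tx":0,"ty":0.24,"tz":0.09,"spin":0,"claw":1}]'

```text
time_s: 22.82
eef_pos: [562.3, -168.1, 150.9]
ee_rot: [0.0, 0.725, 0.689, 0.0]
force: [1.1, 0.7, 4.8]
opening: 0.239
grasp_force: 60.3
```

send_rows --series '[{"tx":0,"ty":0.05,"tz":0.04,"spin":0,"claw":1},{"tx":0,"ty":0.1,"tz":0.085,"spin":0,"claw":1},{"tx":0,"ty":0.14,"tz":0.135,"spin":0,"claw":1},{"tx":0,"ty":0.175,"tz":0.19,"spin":0,"claw":1}]'

```text
time_s: 23.32
eef_pos: [579.1, -169.0, 131.3]
ee_rot: [-0.0, 0.725, 0.689, 0.0]
force: [2.2, 1.6, 3.8]
opening: 0.237
grasp_force: 60.2
```

send_rows --series '[{"tx":0,"ty":0.03,"tz":0.06,"spin":0,"claw":1},{"tx":0,"ty":0.05,"tz":0.12,"spin":0,"claw":1},{"tx":0,"ty":0.06,"tz":0.185,"spin":0,"claw":1},{"tx":0,"ty":0.065,"tz":0.25,"spin":0,"claw":1}]'

```text
time_s: 23.82
eef_pos: [585.1, -169.2, 106.2]
ee_rot: [-0.0, 0.725, 0.689, -0.0]
force: [-0.0, 1.4, 3.4]
opening: 0.24
grasp_force: 60.2
```

send_rows --series '[{"tx":0,"ty":0,"tz":0.065,"spin":0,"claw":1},{"tx":0,"ty":-0.01,"tz":0.13,"spin":0,"claw":1},{"tx":0,"ty":-0.03,"tz":0.19,"spin":0,"claw":1},{"tx":0,"ty":-0.055,"tz":0.255,"spin":0,"claw":1}]'

```text
time_s: 24.32
eef_pos: [579.2, -169.0, 81.0]
ee_rot: [-0.0, 0.725, 0.688, -0.0]
force: [-6.5, 2.6, 9.0]
opening: 0.238
grasp_force: 60.6
```

send_rows --series '[{"tx":0,"ty":0,"tz":0,"spin":0,"claw":1},{"tx":0,"ty":0,"tz":0,"spin":0,"claw":1},{"tx":0,"ty":0,"tz":0,"spin":0,"claw":1},{"tx":0,"ty":0,"tz":0,"spin":0,"claw":1},{"tx":0,"ty":0,"tz":0,"spin":0,"claw":1}]'

```text
time_s: 24.95
eef_pos: [578.5, -169.0, 80.2]
ee_rot: [-0.001, 0.725, 0.688, -0.001]
force: [-5.0, 2.8, -1.8]
opening: 0.235
grasp_force: 59.8
```

```bash
python3 -c "
from bench import ctrl
s=ctrl.get_state();print(s['qvel'],s['grasp_force']);print(ctrl.hand_in())"
```

```text
[ 0.00132824  0.00032875 -0.00163175  0.00123637  0.00093549  0.00010211
 -0.00081663] 59.84866440296173
the job is handed in; nothing more can be done
None
```

I handed the job in at about 25 s: three discs in the tray and the fourth on the bench, the wheel cranked a full turn, its measured heavy side set straight down (estimated within 0.2 rad), and the handle still gripped at about 60 N. The judge returned no verdict.

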